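# Stack the lantern's light unit and hold the ruby glass proof in its light

## Robot

A 6-joint arm with a two-finger parallel gripper is mounted at the origin on the work surface. World frame = base frame: x ahead of the robot, y to its left, z up, the work surface at z = 0. Lengths are in m, angles in rad, forces in N, time in s.
With the tool pointing down it reaches from about 0.375 to 0.975 m from the base axis. Payload 3.8 kg.
Tool frame: the origin (TCP) lies midway between the tips of the shut fingers; the grasp point (between the pads) lies bot.grasp_offset behind it (bot.grasp_offset is the distance from the TCP to the grasp point, in m); z points along the fingers, y is the direction in which the jaws open and shut (so a half turn about z gives the same grasp; the last joint's range is limited). The gripper opens to 85 mm and grips with 20 to 120 N. Pads are 22 mm wide; open, the fingers measure 114 mm over their backs; the gripper's body (76 mm by 85 mm) begins 54 mm behind the grasp point. The pads swing forward as they close: fully open they stand 13 mm farther back than shut.
Start: joints at [1.224, 0.264, 1.604, -0, 1.274, -0.037], TCP at [0.206, 0.643, 0.231] pointing down, gripper open.
Joint ranges: [-2.63, 2.63], [-0.94, 2.18], [0.31, 2.57], [-1.31, 4.45], [0, 2.66], [-2.55, 2.55]. Speed limits (rad/s): [2.57, 2.57, 3.14, 3.14, 3.14, 3.14].

## Interface

Orientations are given as a rotation vector (axis times angle).
In Python, from workcell import read_state, viewer, job, bot gives the robot as it stands.
- The arm moves only by the shell command python3 -m crank 'ROWS' [FORCE]. ROWS is text: rows parted by semicolons, each of 7 numbers parted by spaces: the shift along the tool's x, y, z in mm, then the turn, a rotation vector about the tool's x, y, z in rad, then the closure in counts, from 0 (fully open) to 255 (shut). A call has 1 to 20 rows; each row is the pose to reach, as a shift and turn from the pose commanded when the call began, along the tool's axes at that moment; what a row does not reach only later rows make up. A row lasts 1/8 s, in which the tool goes at most 62.5 mm and 10.7 degrees, less where a joint would pass 70% of its speed; a pose out of reach is approached as far as the arm can. A call with a gripper value outside its range is refused whole. The fingers move at their own pace and stop on an object; FORCE is the grip in N (left out, the last holds). Time passes only in rows, so rows that repeat a pose let the fingers close. It gives the time, the measured TCP pose, the force and the opening at its end, in the units of the state.
- read_state(): the state, without advancing time (a new reading comes with each control period).
- viewer.read_camera(name): name is "scene" or "top"; returns a dict with "pixels" (420x560x3 uint8, red, green, blue), "vertical_fov" (degrees; the focal length in pixels is half the picture's height over the tangent of half this angle, whatever the lens; pixels are square), "cx", "cy" (the principal point, pixels), "view" (4x4, takes a point from world to camera coordinates). Camera axes: x right, y up, looking along -z (the intrinsics and any distortion apply to the point x, -y, -z); pixel columns grow to the right and rows downward; lengths in m; the calibration is good to about 2 mm. A picture is of the moment at which its call begins. There is no depth.
- job.finish_job(): hands the job in, once; it reports no verdict.
The state is a dict: "time": time; "q": joint angles; "joint_vel": joint speeds; "joint_torque": joint torques, N m; "tool_pos": TCP position; "tcp_rot": TCP orientation; "wrist_force": force on the tool from outside, world axes, zero at the start; "torque": the same for the moment, N m; "width": opening from 0.0 (shut) to 1.0 (fully open).
Only numpy, scipy, OpenCV 4.12 (cv2) and the standard library are available. Lean on these libraries where they do the work, as an engineer would, in place of code of your own. Each camera call takes 0.05 s, during which the arm holds its last target.

## Task

Build up the lantern's light unit in the slotted assembly cup: set in the LED puck lens up, then the spacer ring, then the cover disc collar up, each seated flat in the pocket and let go before the next. Then take the ruby glass proof from its cork rest by its two ground (frosted) ends only, never touching a polished face with the fingers, and hold it level and still, centred in the light a few centimetres straight above the mouth of the disc's collar, touching nothing but the fingers. Finish holding it there; leave everything else on the bench where it is.

Things in the scene. Friction and masses are not known exactly. Their poses are not given: they have to be found in the camera images.
- cup: fixed assembly cup: round walnut foot 110 mm across, 12 mm thick, under an aluminium cup whose wall is cut by two finger slots. Origin: centre of the foot's underside, z up. Slots on the cup's own +x and -x sides, 41 mm wide, open above and outwards, down to the pocket floor. Wall cheeks on +y and -y: 12 to 57 mm above the bench, 12 mm thick, bore 60 mm, flaring to 70 mm in the top 6 mm
- pocket (a point): centre of the flat pocket floor of the cup, 12 mm above the bench; axes as the cup
- puck: battery LED puck, a ribbed aluminium cylinder 54 mm in diameter and 24 mm high with a low opal lens dome on top that stands 5 mm proud and fits inside the spacer's bore; stands on the bench lens up. Origin at the centre of its underside, z up. About 110 g
- spacer: plain brass spacer ring, 54 mm outside, 42 mm bore, 14 mm high, lying flat on the bench. Origin at the centre of its underside, z along its axis, up. About 100 g
- disc: brass cover disc: flange 54 mm in diameter and 5 mm thick with a ring of small piercings, and a central upright collar 26 mm in diameter, 20 mm tall above the flange, with a 16 mm bore for the light. Stands on the bench collar up. Origin at the centre of its underside, z up. About 140 g. It can be gripped across the collar
- collar_mouth (a point): centre of the open top of the disc's collar, 25 mm above the disc's underside; the light beam leaves here straight up. With the unit stacked it is 75 mm above the bench
- proof: ruby glass colour proof: solid block 46 mm long (its x), 34 mm wide (y), 24 mm high (z), about 94 g. Its two small end faces (34 x 24 mm, facing its +x and -x, 46 mm apart) are ground matt: grip here. Its long sides, top and underside are polished: no fingers there. Origin at the centre of its underside, z up; it lies on the cork, underside 8 mm above the bench
- cork_rest: fixed cork rest under the proof, 34 mm (x) by 60 mm (y) by 8 mm high, same yaw as the proof at the start, so that the proof's ground ends overhang it by 6 mm each. Origin at the centre of its underside
- globe: bystander: ruby glass lantern globe, 106 mm across, 122 mm tall; origin under its foot
- lantern_frame: bystander: empty hexagonal brass lantern frame, 160 mm across, 295 mm tall; origin under its base
- scraper: bystander: steel scraper with walnut grip, 222 mm long along its x, 27 mm high; origin on its underside near the middle
- shaping_block: bystander: round-faced cedar shaping block, 110 x 52 x 48 mm; origin under its centre
- finial: bystander: small turned brass finial, 34 mm across, 56 mm tall; origin under its foot
- rivet_tin: bystander: round open tin of brass rivets, 80 mm across, 28 mm tall; origin under its base
- hammer: bystander: hammer lying flat, 260 mm long along its x

How it is judged:
On the way, in this order (a step that is already met when the one before it is completed fails the run):
1. the LED puck stands flat on the pocket floor, lens up, let go (horizontal distance between puck and pocket below 0.005 m and z of puck in the frame of pocket below 0.002 m and angle between puck's own z axis and vertical below 0.06 rad and contact force between the fingers and puck below 0.1 N), for 0.2 s.
2. the spacer ring lies flat on the puck inside the cup, let go (horizontal distance between spacer and pocket below 0.005 m and z of spacer in the frame of pocket between 0.022 and 0.026 m and angle between spacer's own z axis and vertical below 0.06 rad and contact force between the fingers and spacer below 0.1 N), for 0.2 s.
3. the cover disc lies flat on the spacer inside the cup, collar up, let go (horizontal distance between disc and pocket below 0.006 m and z of disc in the frame of pocket between 0.036 and 0.04 m and angle between disc's own z axis and vertical below 0.06 rad and contact force between the fingers and disc below 0.1 N), for 0.2 s.
At the end, for the whole second after the job is handed in: Puck, spacer and disc lie flat in that order in the cup (height 2 mm, tilt 0.06 rad, 6 mm off axis); the fingers hold the proof still, level (0.12 rad), within 9 mm of the collar's axis, its underside 10 to 70 mm above the collar, touching neither disc nor cup; it finishes held (horizontal distance between proof and collar_mouth below 0.009 m and z of proof in the frame of collar_mouth between 0.01 and 0.07 m and angle between proof's own z axis and vertical below 0.12 rad and linear speed of proof below 0.02 m/s and angular speed of proof below 0.2 rad/s and contact force between the fingers and proof above 1 N and contact force between proof and disc below 0.1 N and contact force between proof and cup below 0.1 N and horizontal distance between each of puck, spacer and pocket below 0.005 m and z of puck in the frame of pocket below 0.002 m and angle between each of puck, spacer, disc's own z axis and vertical below 0.06 rad and z of spacer in the frame of pocket between 0.022 and 0.026 m and horizontal distance between disc and pocket below 0.006 m and z of disc in the frame of pocket between 0.036 and 0.04 m); the arm keeps its last pose, push and grip.
It fails at once if the fingers touched a polished face of the glass proof (contact force between the fingers and proof_c0 above 0.3 N).
It fails at once if a bystander was moved (distance of any of globe, lantern_frame, scraper, shaping_block, finial, rivet_tin, hammer from where it was at the start of the episode above 0.015 m).
It also fails if it takes over 72 s, if anything falls off the work surface, if the arm or the gripper's body presses on something with over 40 N, if the wrist force passes 120 N, or if a joint passes its speed limit or range.

## Working session

There is one attempt and no reset: what is moved stays moved. The work goes in short steps, Python scripts to look and compute and a shell command to move; the robot and the scene stay as the last step left them, time stands still between calls to the robot, and variables do not carry over. Pictures are saved under pics/ and viewed, and the job is handed in when it is done.

```bash
ls; mkdir -p pics
python3 - <<'E'
from workcell import read_state, viewer, job, bot
import cv2
print(read_state()); print(bot.grasp_offset)
for n in("scene","top"):
    d=viewer.read_camera(n)
    cv2.imwrite(f"pics/{n}0.png",d["pixels"][:,:,::-1])
    print({k:v for k,v in d.items() if k!="pixels"})
E
```

```text
pics
{'time': 0.0, 'q': array([ 1.22411687e+00,  2.64776575e-01,  1.60540035e+00,  2.62055249e-05,
        1.27371156e+00, -3.68861272e-02]), 'joint_vel': array([ 0.00107166,  0.00048398, -0.00060139,  0.00245387, -0.00024994,
        0.00073472]), 'joint_torque': array([-5.41429035e-04, -5.15123749e+01, -3.67310572e+01, -1.45737354e-04,
        1.29148556e-02, -9.08468701e-05]), 'tool_pos': array([0.2055117 , 0.64216801, 0.22993203]), 'tcp_rot': array([-0.48461898, -3.10351938,  0.00353215]), 'wrist_force': array([-0.87577202, -0.11617134, -1.07214669]), 'torque': array([ 0.05749392,  0.0126971 , -0.0031113 ]), 'width': 1.0009349172603985}
0.0187
{'vertical_fov': 43.03756490735718, 'cx': 274.963452180535, 'cy': 209.7513910652354, 'view': array([[-0.5869712 ,  0.80936012,  0.0200252 ,  0.28059417],
       [-0.50311369, -0.38402798,  0.77420871,  0.23458369],
       [ 0.63430389,  0.44436326,  0.63261352, -1.86853786],
       [ 0.        ,  0.        ,  0.        ,  1.        ]])}
{'vertical_fov': 45.08024888940699, 'cx': 280.6246888862278, 'cy': 207.67758802108114, 'view': array([[ 0.01153998, -0.9998651 ,  0.01168785,  0.02971034],
       [ 0.99779891,  0.01227789,  0.06516588, -0.54376621],
       [-0.06530059,  0.01091011,  0.99780599, -1.42574744],
       [ 0.        ,  0.        ,  0.        ,  1.        ]])}
```

View pics/scene0.png

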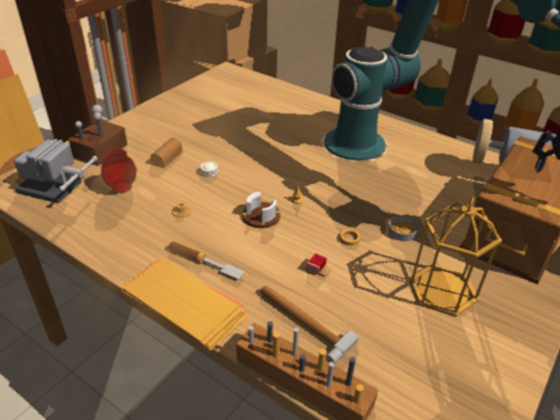

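View pics/top0.png

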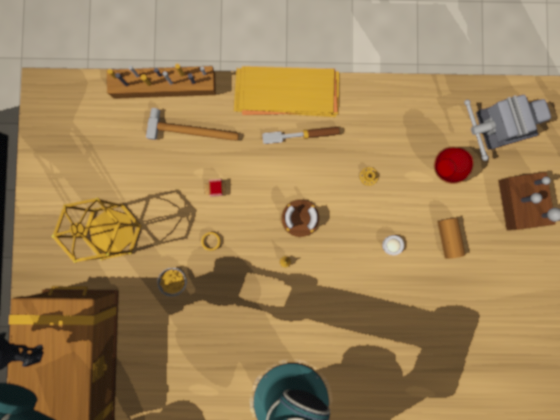

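```bash
cat > h.py <<'E'
import numpy as np, cv2
from workcell import read_state, viewer, job, bot
def cam(n):
    d=viewer.read_camera(n); d["f"]=210/np.tan(np.radians(d["vertical_fov"]/2)); return d
def proj(d,p):
    c=d["view"]@np.r_[p,1]; return np.array([d["cx"]+d["f"]*c[0]/-c[2], d["cy"]-d["f"]*c[1]/-c[2]])
def back(d,u,v,z):
    r=np.array([(u-d["cx"])/d["f"],-(v-d["cy"])/d["f"],-1]); R=d["view"][:3,:3]; o=-R.T@d["view"][:3,3]; w=R.T@r
    return o+w*(z-o[2])/w[2]
def crop(d,u,v,h,s):
    # crop half size h around (u,v), scale s; grid ticks each 5 px
    u0,v0=int(u-h),int(v-h); c=d["pixels"][v0:v0+2*h,u0:u0+2*h,::-1]
    c=cv2.resize(c,None,fx=s,fy=s,interpolation=cv2.INTER_CUBIC)
    for k in range(0,2*h,5):
        cv2.line(c,(k*s,0),(k*s,6),(0,255,0),1);cv2.line(c,(0,k*s),(6,k*s),(0,255,0),1)
        if k%10==0:
            cv2.putText(c,str(u0+k),(k*s,18),0,.38,(0,255,0),1);cv2.putText(c,str(v0+k),(8,k*s+4),0,.38,(0,255,0),1)
    return c
E
python3 - <<'E'
from h import *
P={"top":dict(puck=(393,245),disc=(370,175),spacer=(211,240),cup=(300,217),proof=(216,187)),
"scene":dict(puck=(208,169),disc=(181,209),spacer=(349,237),cup=(261,212),proof=(316,264))}
for n in P:
    d=cam(n)
    im=[crop(d,*P[n][k],20,6) for k in P[n]]+[crop(d,P[n]['cup'][0]+20,P[n]['cup'][1]+10,20,6)]
    cv2.imwrite(f"pics/{n}_crops.png",np.vstack([np.hstack(im[:3]),np.hstack(im[3:])]))
    print(n,proj(d,[0,0,0]),proj(d,read_state()["tool_pos"]))
    for k in P[n]: print(k,back(d,*P[n][k],0.03))
E
```

```text
top [291.16856607 400.65432798] [ 25.00652817 340.54720667]
puck [ 0.44093459 -0.28196756  0.03      ]
disc [ 0.63887318 -0.21693543  0.03      ]
spacer [0.44908555 0.23103112 0.03      ]
cup [ 0.51683618 -0.01872659  0.03      ]
proof [0.59897085 0.21996682 0.03      ]
scene [354.94340608 142.8861651 ] [553.91103111 184.15823601]
puck [ 0.46440629 -0.27088254  0.03      ]
disc [ 0.66050809 -0.19957946  0.03      ]
spacer [0.47325617 0.24332611 0.03      ]
cup [ 0.53285636 -0.01009493  0.03      ]
proof [0.6140746  0.22729359 0.03      ]
```

View pics/top_crops.png

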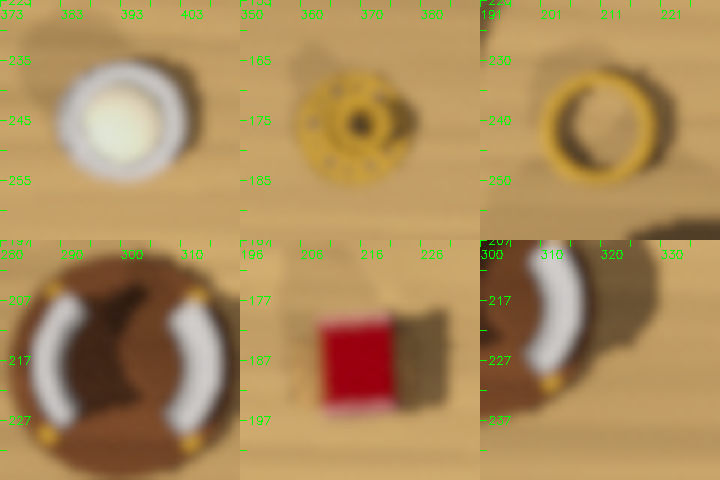

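View pics/scene_crops.png

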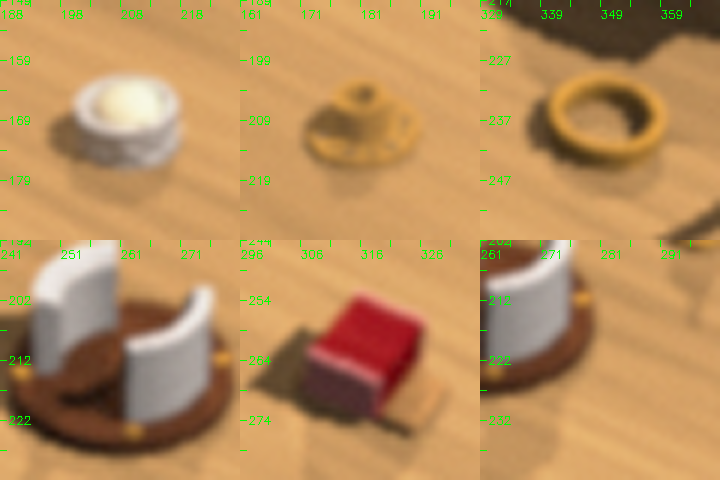

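Run:
```python
from h import *
t=cam("top");s=cam("scene")
T=dict(puck=(393,244.8,.024),disc=(369.6,175.2,.025),discfl=(368.8,175.8,.005),spacer=(210.3,240.7,.014),cup=(300.1,217.3,.013),proof=(215.5,186.8,.032))
S=dict(puck=(208.8,166.4,.024),disc=(181.3,204.6,.025),spacer=(349.7,235.8,.014),cup=(260.9,212.4,.013),proof=(317.2,259.8,.032))
for k in T:
    print(k,back(t,*T[k]).round(4),back(s,*S[k]).round(4) if k in S else "")
o=(0,0)
for cn,d,C,(u0,v0) in (("t",t,[(318,318),(392,314),(397,410),(322,412)],(196,167)),("s",s,[(362,294),(425,322),(383,382),(308,350)],(296,244))):
    P=[back(d,u0+(x-240)/6-.42,v0+(y-240)/6-.42,.032)[:2] for x,y in C]
    print(cn,np.round(P,4)); 
    for i in range(4):
        e=P[(i+1)%4]-P[i]; print(np.linalg.norm(e).round(4),np.degrees(np.arctan2(e[1],e[0])).round(1))
st=read_state()
from scipy.spatial.transform import Rotation as R
print(R.from_rotvec(st["tcp_rot"]).as_matrix().round(3))
print(proj(t,st["tool_pos"]),proj(s,st["tool_pos"]))
```

```text
puck [ 0.4415 -0.2834  0.024 ] [ 0.4458 -0.2845  0.024 ]
disc [ 0.6389 -0.2167  0.025 ] [ 0.6411 -0.2175  0.025 ]
discfl [ 0.6398 -0.2182  0.005 ] 
spacer [0.4471 0.235  0.014 ] [0.4513 0.2349 0.014 ]
cup [ 0.5168 -0.0199  0.013 ] [ 0.518  -0.0216  0.013 ]
proof [0.5993 0.2212 0.032 ] [0.6012 0.2225 0.032 ]
t [[0.6196 0.2411]
 [0.6219 0.2063]
 [0.5765 0.2031]
 [0.5751 0.2383]]
0.0349 -86.1
0.0455 -175.9
0.0353 92.3
0.0446 3.6
s [[0.5806 0.2055]
 [0.5788 0.2365]
 [0.6204 0.2414]
 [0.6236 0.2056]]
0.0311 93.2
0.0418 6.6
0.0359 -84.9
0.043 -179.8
[[-0.952  0.305 -0.   ]
 [ 0.305  0.952 -0.001]
 [ 0.    -0.001 -1.   ]]
[ 24.76831116 340.53150559] [554.03662378 184.07608688]
```

```bash
cat >> h.py <<'E'
from scipy.spatial.transform import Rotation as Rn
def d(*targets):
    st=read_state(); M=Rn.from_rotvec(st["tcp_rot"]).as_matrix(); print("t",st["time"],"pos",st["tool_pos"].round(4),"q",st["q"].round(2),"w",round(st["width"],3),"F",st["wrist_force"].round(1))
    for x,y,z,a in targets:
        W=np.array([[-np.sin(a),np.cos(a),0],[np.cos(a),np.sin(a),0],[0,0,-1]]).T
        W=np.array([[-np.sin(a),np.cos(a),0],[np.cos(a),np.sin(a),0],[0,0,-1.]]).T
        print("mm",(M.T@(np.array([x,y,z])-st["tool_pos"])*1000).round(1),"rot",Rn.from_matrix(M.T@W).as_rotvec().round(3))
E
python3 -c "
from h import *
d((.30,.35,.25,0),(.44,-.1,.2,0),(.443,-.284,.12,0))
t=cam('top');print(back(t,112,231,0))"
```

```text
t 0.3 pos [0.2057 0.6426 0.2308] q [ 1.22  0.26  1.6  -0.    1.27 -0.04] w 0.999 F [-0.3 -0.3 -0.1]
mm [-179. -250.  -19.] rot [-1.000e-03  0.000e+00  1.261e+00]
mm [-449.5 -635.8   31.3] rot [-1.000e-03  0.000e+00  1.261e+00]
mm [-508.5 -810.1  111.4] rot [-1.000e-03  0.000e+00  1.261e+00]
[0.47155912 0.51874561 0.        ]
```

```bash
python3 -m crank '-60 -84 -10 0 0 0.18 0; -119 -167 -15 0 0 0.36 0; -179 -250 -19 0 0 0.54 0; -225 -315 -15 0 0 0.72 0; -270 -380 -5 0 0 0.9 0; -315 -445 5 0 0 1.08 0; -360 -510 10 0 0 1.261 0; -405 -575 20 0 0 1.261 0; -450 -636 31 0 0 1.261 0; -470 -695 50 0 0 1.261 0; -490 -755 80 0 0 1.261 0; -508 -810 111 0 0 1.261 0; -508 -810 111 0 0 1.261 0; -508 -810 111 0 0 1.261 0; -508 -810 111 0 0 1.261 0; -508 -810 111 0 0 1.261 0' 40; python3 -c "
from h import *
d((.443,-.284,.03,0),(.443,-.284,.002,0))
t=cam('top');s=cam('scene')
cv2.imwrite('pics/a1.png',np.hstack([crop(t,393,245,32,6),crop(s,208,150,32,6)]))"
```

```text
time: 2.35
tool_pos: [0.4424, -0.2863, 0.1195]
tcp_rot: [-2.224, -2.219, 0.0]
wrist_force: [0.0, 1.3, 0.1]
width: 1.0
t 2.35 pos [ 0.4424 -0.2863  0.1195] q [-0.62  0.08  2.03 -0.    1.03 -0.62] w 1.0 F [0.  1.3 0.1]
mm [ 2.3  0.6 89.5] rot [-0.     0.    -0.002]
mm [  2.3   0.6 117.5] rot [-0.     0.    -0.002]
```

View pics/a1.png

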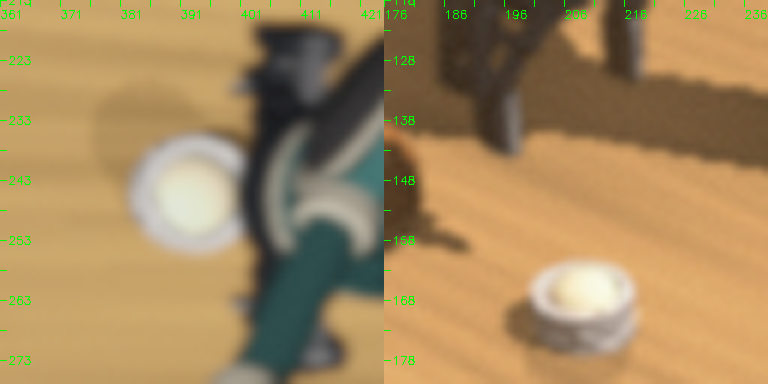

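```bash
python3 -m crank '2 0 60 0 0 0 0; 2 0 90 0 0 0 0; 2 0 117 0 0 0 0; 2 0 117 0 0 0 0;2 0 117 0 0 0 0;2 0 117 0 0 0 0' 40; python3 -c "
from h import *
d((.443,-.284,.002,0))
t=cam('top');s=cam('scene')
print(proj(s,[.4424,-.2863,.1325]))
cv2.imwrite('pics/a2.png',np.hstack([crop(t,393,245,32,6),crop(s,208,160,32,6)]))"
```

```text
time: 3.2
tool_pos: [0.444, -0.2821, 0.0051]
tcp_rot: [2.219, 2.219, 0.001]
wrist_force: [0.5, -0.8, -0.6]
width: 0.999
t 3.2 pos [ 0.444  -0.2821  0.0051] q [-0.61  0.24  2.11  0.    0.79 -0.61] w 0.999 F [ 0.5 -0.8 -0.6]
mm [-1.8 -1.   3.1] rot [0.003 0.002 0.   ]
[207.00589444 136.44347443]
```

View pics/a2.png

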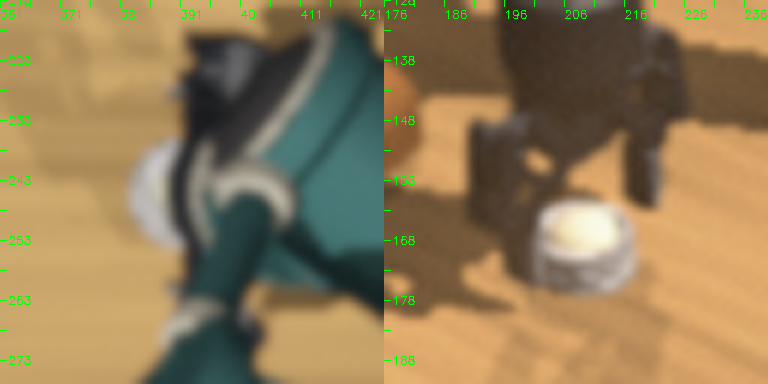

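```bash
python3 -m crank '-1 0 3 0 0 0 0; -1 0 3 0 0 0 160; -1 0 3 0 0 0 160; -1 0 3 0 0 0 160; -1 0 3 0 0 0 160; -1 0 3 0 0 0 160; -1 0 3 0 0 0 160' 40; python3 -c "
from h import *
d((.443,-.284,.002,0))"
```

```text
time: 4.18
tool_pos: [0.4429, -0.2826, 0.0005]
tcp_rot: [2.221, 2.221, 0.0]
wrist_force: [-1.6, -0.5, 3.9]
width: 0.617
t 4.175 pos [ 0.4429 -0.2826  0.0005] q [-0.62  0.24  2.11 -0.    0.79 -0.62] w 0.617 F [-1.6 -0.5  3.9]
mm [-1.4  0.1 -1.5] rot [0. 0. 0.]
```

```bash
python3 -m crank '0 0 -20 0 0 0 160; 0 0 -60 0 0 0 160; 0 0 -110 0 0 0 160; 0 0 -110 0 0 0 160; 0 0 -110 0 0 0 160' 40; python3 -c "
from h import *
d((.517,-.0205,.11,-.04),(.517,-.0205,.014,-.04))
t=cam('top');s=cam('scene')
print(proj(s,[.4424,-.2863,.1325]))
cv2.imwrite('pics/a3.png',np.hstack([crop(t,393,245,32,6),crop(s,208,140,32,6)]))"
```

```text
time: 4.8
tool_pos: [0.442, -0.2819, 0.1094]
tcp_rot: [-2.22, -2.221, 0.0]
wrist_force: [0.1, -0.8, -1.7]
width: 0.615
t 4.8 pos [ 0.442  -0.2819  0.1094] q [-0.62  0.09  2.04  0.    1.01 -0.62] w 0.615 F [ 0.1 -0.8 -1.7]
mm [261.4  75.   -0.5] rot [-0.001 -0.001  0.04 ]
mm [261.3  75.1  95.5] rot [-0.001 -0.001  0.04 ]
[207.00589444 136.44347443]
```

View pics/a3.png

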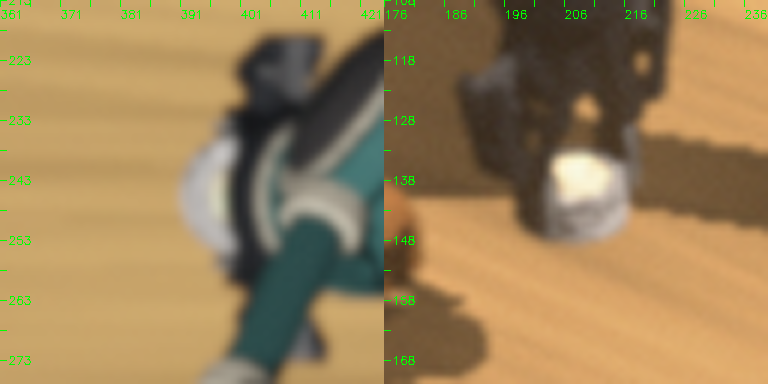

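```bash
python3 -m crank '40 12 0 0 0 0 160; 90 26 0 0 0 0 160; 140 40 0 0 0 0.02 160; 190 54 0 0 0 0.03 160; 235 68 0 0 0 0.04 160; 263 75 0 0 0 0.04 160; 263 75 0 0 0 0.04 160; 263 75 30 0 0 0.04 160;263 75 40 0 0 0.04 160; 263 75 40 0 0 0.04 160; 263 75 40 0 0 0.04 160' 40; python3 -c "
from h import *
d((.517,-.0205,.07,-.04),(.517,-.0205,.014,-.04))
t=cam('top');s=cam('scene')
cv2.imwrite('pics/a4.png',np.hstack([crop(t,300,217,32,6),crop(s,261,195,32,6)]))"
```

```text
time: 6.28
tool_pos: [0.5181, -0.02, 0.0708]
tcp_rot: [2.266, 2.175, 0.001]
wrist_force: [0.1, 0.3, -1.6]
width: 0.617
t 6.275 pos [ 0.5181 -0.02    0.0708] q [-0.09  0.13  2.09 -0.    0.93 -0.05] w 0.617 F [ 0.1  0.3 -1.6]
mm [-0.5 -1.1  0.8] rot [ 0.001  0.    -0.001]
mm [-0.5 -1.1 56.8] rot [ 0.001  0.    -0.001]
```

View pics/a4.png

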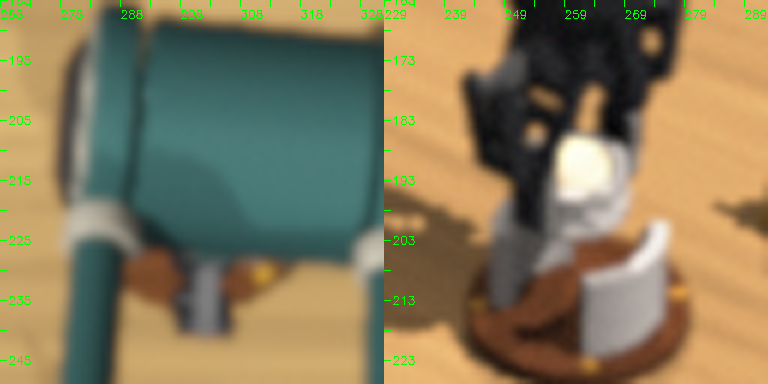

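```bash
python3 -m crank '0 0 15 0 0 0 160; 0 0 25 0 0 0 160; 0 0 35 0 0 0 160; 0 0 45 0 0 0 160; 0 0 50 0 0 0 160; 0 0 50 0 0 0 160' 40; python3 -c "
from h import *
d((.517,-.0205,.013,-.04))"
```

```text
time: 7.12
tool_pos: [0.5172, -0.0194, 0.0197]
tcp_rot: [-2.265, -2.176, 0.001]
wrist_force: [-0.5, -0.6, -1.2]
width: 0.615
t 7.125 pos [ 0.5172 -0.0194  0.0197] q [-0.09  0.2   2.12  0.    0.82 -0.05] w 0.615 F [-0.5 -0.6 -1.2]
mm [-1.1 -0.2  6.7] rot [-0.001 -0.     0.   ]
```

```bash
python3 -m crank '0 0 5 0 0 0 160; 0 0 7 0 0 0 160; 0 0 7 0 0 0 160; 0 0 7 0 0 0 160' 40; python3 -c "
from h import *
d((.517,-.0205,.013,-.04))"; python3 -m crank '0 0 0 0 0 0 100; 0 0 0 0 0 0 70; 0 0 0 0 0 0 40; 0 0 0 0 0 0 20; 0 0 0 0 0 0 0; 0 0 0 0 0 0 0; 0 0 0 0 0 0 0; 0 0 -30 0 0 0 0; 0 0 -80 0 0 0 0; 0 0 -140 0 0 0 0; 0 0 -140 0 0 0 0'; python3 -c "
from h import *
d((.449,.235,.15,0),(.449,.235,.001,0))
t=cam('top');s=cam('scene')
cv2.imwrite('pics/a5.png',np.hstack([crop(t,300,217,32,6),crop(s,261,205,32,6)]))"
```

```text
time: 7.62
tool_pos: [0.5178, -0.0195, 0.0134]
tcp_rot: [2.265, 2.176, 0.0]
wrist_force: [0.1, 0.0, -1.5]
width: 0.615
t 7.625 pos [ 0.5178 -0.0195  0.0134] q [-0.09  0.21  2.12 -0.    0.81 -0.05] w 0.615 F [ 0.1  0.  -1.5]
mm [-1.1 -0.8  0.4] rot [0. 0. 0.]
time: 9.0
tool_pos: [0.5224, -0.0198, 0.1596]
tcp_rot: [2.259, 2.17, 0.013]
wrist_force: [-0.9, -0.5, -0.5]
width: 1.003
t 9.0 pos [ 0.5224 -0.0198  0.1596] q [-0.09  0.03  2.01 -0.    1.09 -0.05] w 1.003 F [-0.9 -0.5 -0.5]
mm [251.7 -83.6   8.5] rot [ 0.012  0.001 -0.04 ]
mm [251.8 -85.4 157.5] rot [ 0.012  0.001 -0.04 ]
```

View pics/a5.png

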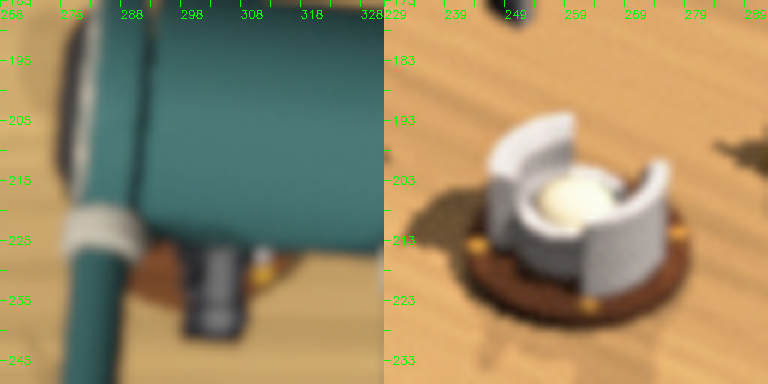

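```bash
python3 -m crank '45 -14 0 0 0 0 0; 100 -30 0 0 0 0 0; 150 -47 0 0 0 -0.02 0; 200 -63 0 0 0 -0.03 0; 252 -79 30 0 0 -0.04 0; 252 -79 80 0 0 -0.04 0; 252 -79 110 0 0 -0.04 0; 252 -79 110 0 0 -0.04 0; 252 -79 110 0 0 -0.04 0; 252 -79 110 0 0 -0.04 0' 40; python3 -c "
from h import *
d((.449,.235,.15,0),(.449,.235,.001,0))
t=cam('top');s=cam('scene')
print(back(s,260.6,206.1,.036))
cv2.imwrite('pics/a6.png',np.hstack([crop(t,211,240,32,6),crop(s,349,230,32,6)]))"
```

```text
time: 10.35
tool_pos: [0.4502, 0.2359, 0.0448]
tcp_rot: [2.221, 2.22, 0.004]
wrist_force: [0.7, -0.1, 0.4]
width: 1.001
t 10.35 pos [0.4502 0.2359 0.0448] q [ 0.43  0.15  2.12 -0.    0.87  0.43] w 1.001 F [ 0.7 -0.1  0.4]
mm [  -0.7   -0.9 -105.2] rot [ 0.003 -0.001 -0.001]
mm [-0.9 -1.3 43.8] rot [ 0.003 -0.001 -0.001]
[ 0.51816159 -0.02267764  0.036     ]
```

View pics/a6.png

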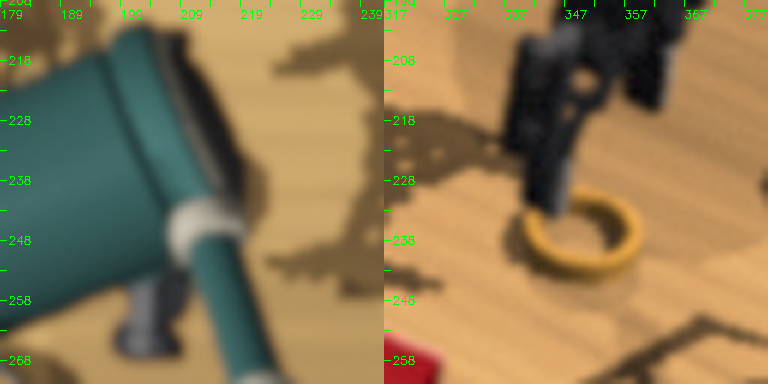

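```bash
python3 -m crank '-1 -1 20 0 0 0 0; -1 -1 35 0 0 0 0; -1 -1 44 0 0 0 0; -1 -1 44 0 0 0 0; -1 -1 44 0 0 0 160; -1 -1 44 0 0 0 160; -1 -1 44 0 0 0 160; -1 -1 44 0 0 0 160; -1 -1 44 0 0 0 160; -1 -1 44 0 0 0 160' 40; python3 -c "
from h import *
d((.449,.235,.001,0))
print(proj(cam('scene'),[.450,.236,.058]))";  python3 -m crank '0 0 -20 0 0 0 160; 0 0 -60 0 0 0 160; 0 0 -110 0 0 0 160; 0 0 -110 0 0 0 160; 0 0 -110 0 0 0 160; 0 0 -110 0 0 0 160' 40; python3 -c "
from h import *
d((.518,-.0205,.11,-.04),(.518,-.0205,.04,-.04))
t=cam('top');s=cam('scene')
cv2.imwrite('pics/a7.png',np.hstack([crop(t,211,240,32,6),crop(s,349,210,32,6)]))"
```

```text
time: 11.7
tool_pos: [0.4485, 0.2348, 0.0004]
tcp_rot: [2.221, 2.221, 0.002]
wrist_force: [-1.3, -0.7, 5.7]
width: 0.612
t 11.7 pos [4.485e-01 2.348e-01 4.000e-04] q [0.43 0.21 2.15 0.   0.78 0.43] w 0.612 F [-1.3 -0.7  5.7]
mm [ 0.2  0.6 -0.6] rot [ 0.001 -0.001 -0.   ]
[352.04483434 223.62271673]
time: 12.5
tool_pos: [0.4463, 0.2338, 0.1075]
tcp_rot: [-2.221, -2.221, 0.005]
wrist_force: [0.0, -0.1, -1.9]
width: 0.614
t 12.5 pos [0.4463 0.2338 0.1075] q [ 0.43  0.06  2.09 -0.    1.    0.43] w 0.614 F [ 0.  -0.1 -1.9]
mm [-254.3   71.7   -2.4] rot [-0.003  0.002  0.04 ]
mm [-254.2   71.9   67.6] rot [-0.003  0.002  0.04 ]
```

View pics/a7.png

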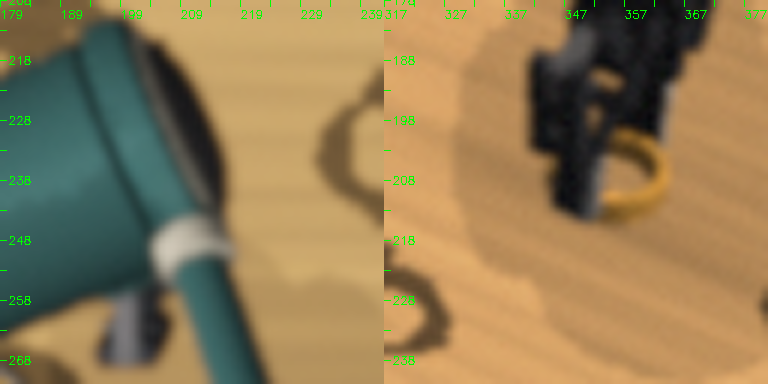

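```bash
python3 -c "
from h import *
t=cam('top');s=cam('scene');d()
print(back(s,353.8,205.7,.1225),proj(s,[.4485,.2348,.1225]))
p=proj(s,[.4485,.2348,.1225]);print([ (proj(s,[.4485+.027*np.cos(a),.2348+.027*np.sin(a),.1225])-p).round(1) for a in (0,.8,1.6,2.4)])"
```

```text
t 12.7 pos [0.447  0.2341 0.108 ] q [0.43 0.06 2.08 0.   1.   0.43] w 0.609 F [ 0.3  0.1 -1.7]
[0.45401259 0.23531169 0.1225    ] [354.66234714 204.58268146]
[array([-5.1,  5.2]), array([3. , 6.4]), array([9.2, 3.8]), array([ 9.8, -1.1])]
```

```bash
python3 -m crank '-50 14 0 0 0 0 160; -100 27 0 0 0 0 160; -150 41 0 0 0 0.02 160; -200 54 0 0 0 0.03 160; -255 69 0 0 0 0.04 160; -255 69 0 0 0 0.04 160; -255 69 35 0 0 0.04 160; -255 69 35 0 0 0.04 160; -255 69 35 0 0 0.04 160;-255 69 35 0 0 0.04 160' 40; python3 -c "
from h import *
d((.518,-.0205,.07,-.04),(.518,-.0205,.037,-.04))
t=cam('top');s=cam('scene')
cv2.imwrite('pics/a8.png',np.hstack([crop(t,300,217,32,6),crop(s,261,195,32,6)]))"
```

```text
time: 13.95
tool_pos: [0.5178, -0.02, 0.0756]
tcp_rot: [2.263, 2.177, 0.002]
wrist_force: [-0.6, -0.3, -1.4]
width: 0.611
t 13.95 pos [ 0.5178 -0.02    0.0756] q [-0.09  0.12  2.08  0.    0.93 -0.05] w 0.611 F [-0.6 -0.3 -1.4]
mm [-0.5  0.2  5.6] rot [0.002 0.    0.001]
mm [-0.5  0.2 38.6] rot [0.002 0.    0.001]
```

View pics/a8.png

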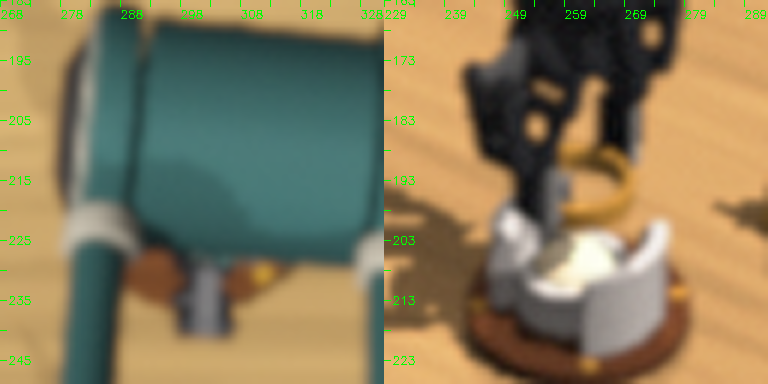

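```bash
python3 -m crank '0 0 12 0 0 0 160; 0 0 22 0 0 0 160; 0 0 30 0 0 0 160; 0 0 35 0 0 0 160; 0 0 38 0 0 0 160; 0 0 38 0 0 0 160; 0 0 38 0 0 0 160' 40; python3 -c "
from h import *
d((.518,-.0205,.036,-.04))"
```

```text
time: 14.92
tool_pos: [0.5171, -0.0205, 0.0365]
tcp_rot: [2.265, 2.176, 0.001]
wrist_force: [-0.7, -0.4, -0.5]
width: 0.608
t 14.925 pos [ 0.5171 -0.0205  0.0365] q [-0.09  0.18  2.11 -0.    0.86 -0.05] w 0.608 F [-0.7 -0.4 -0.5]
mm [0.1 0.9 0.5] rot [ 0.001  0.    -0.   ]
```

```bash
python3 -m crank '0 0 1 0 0 0 160; 0 0 1 0 0 0 100; 0 0 1 0 0 0 70; 0 0 1 0 0 0 40; 0 0 1 0 0 0 20; 0 0 1 0 0 0 0; 0 0 1 0 0 0 0; 0 0 1 0 0 0 0; 0 0 -30 0 0 0 0; 0 0 -80 0 0 0 0; 0 0 -120 0 0 0 0; 0 0 -120 0 0 0 0; 0 0 -120 0 0 0 0'; python3 -c "
from h import *
d((.640,-.217,.15,0),(.640,-.217,.05,0))
t=cam('top');s=cam('scene')
cv2.imwrite('pics/a9.png',np.hstack([crop(t,370,175,32,6),crop(s,261,205,32,6)]))"
```

```text
time: 16.55
tool_pos: [0.5163, -0.0205, 0.1558]
tcp_rot: [-2.265, -2.176, 0.001]
wrist_force: [-1.1, -0.9, -0.4]
width: 1.0
t 16.55 pos [ 0.5163 -0.0205  0.1558] q [-0.09  0.03  2.02 -0.    1.1  -0.05] w 1.0 F [-1.1 -0.9 -0.4]
mm [-191.4  131.4    5.7] rot [-0.001 -0.    -0.04 ]
mm [-191.4  131.5  105.7] rot [-0.001 -0.    -0.04 ]
```

View pics/a9.png

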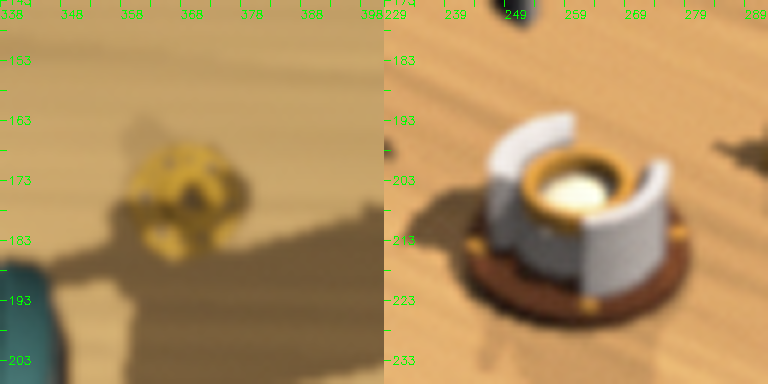

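```bash
python3 -m crank '-45 31 0 0 0 0 0; -95 65 0 0 0 0 0; -145 99 0 0 0 -0.02 0; -192 131 20 0 0 -0.04 0; -192 131 70 0 0 -0.04 0; -192 131 105 0 0 -0.04 0; -192 131 105 0 0 -0.04 0; -192 131 105 0 0 -0.04 0; -192 131 105 0 0 -0.04 0' 40; python3 -c "
from h import *
d((.640,-.2175,.05,0),(.640,-.2175,.008,0))
t=cam('top');s=cam('scene')
cv2.imwrite('pics/a10.png',np.hstack([crop(t,370,175,32,6),crop(s,181,200,32,6)]))"
```

```text
time: 17.77
tool_pos: [0.6417, -0.218, 0.0537]
tcp_rot: [2.219, 2.219, 0.002]
wrist_force: [0.1, -1.0, -0.0]
width: 1.0
t 17.775 pos [ 0.6417 -0.218   0.0537] q [-0.36  0.42  1.75 -0.    0.97 -0.36] w 1.0 F [ 0.1 -1.  -0. ]
mm [ 0.5 -1.7  3.7] rot [0.004 0.001 0.   ]
mm [ 0.6 -1.9 45.7] rot [0.004 0.001 0.   ]
```

View pics/a10.png

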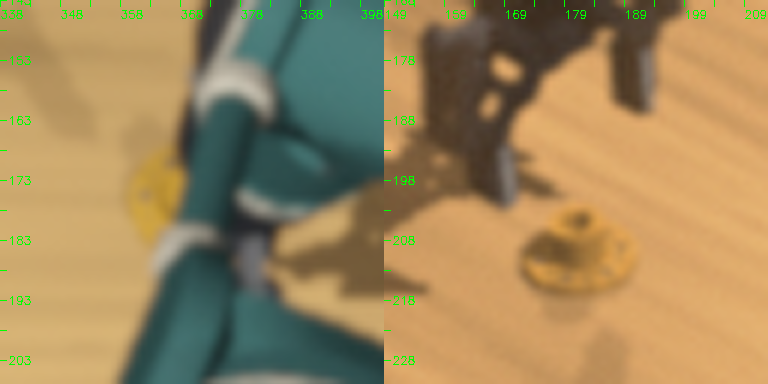

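```bash
python3 -m crank '0 -1 20 0 0 0 0; 0 -1 35 0 0 0 0; 0 -1 44 0 0 0 0; 0 -1 44 0 0 0 0; 0 -1 44 0 0 0 0' 40; python3 -c "
from h import *
d((.640,-.2175,.008,0))"
```

```text
time: 18.5
tool_pos: [0.6393, -0.2177, 0.0073]
tcp_rot: [2.221, 2.221, 0.0]
wrist_force: [0.6, -0.2, 0.2]
width: 1.001
t 18.5 pos [ 0.6393 -0.2177  0.0073] q [-0.37  0.47  1.77 -0.    0.9  -0.37] w 1.001 F [ 0.6 -0.2  0.2]
mm [ 0.2  0.7 -0.7] rot [ 0.  0. -0.]
```

```bash
python3 -m crank '0 0 -1 0 0 0 0; 0 0 -1 0 0 0 230; 0 0 -1 0 0 0 230; 0 0 -1 0 0 0 230; 0 0 -1 0 0 0 230; 0 0 -1 0 0 0 230; 0 0 -1 0 0 0 230; 0 0 -1 0 0 0 230; 0 0 -1 0 0 0 230' 40; python3 -c "
from h import *
d((.640,-.2175,.008,0))"; python3 -m crank '0 0 -20 0 0 0 230; 0 0 -70 0 0 0 230; 0 0 -120 0 0 0 230; 0 0 -120 0 0 0 230; 0 0 -120 0 0 0 230; 0 0 -120 0 0 0 230' 40; python3 -c "
from h import *
d((.517,-.0205,.12,-.04))
t=cam('top');s=cam('scene')
cv2.imwrite('pics/a11.png',np.hstack([crop(t,370,175,32,6),crop(s,181,170,32,6)]))"
```

```text
time: 19.62
tool_pos: [0.6393, -0.2177, 0.0086]
tcp_rot: [2.221, 2.221, 0.0]
wrist_force: [-0.3, -0.3, 3.7]
width: 0.286
t 19.625 pos [ 0.6393 -0.2177  0.0086] q [-0.37  0.47  1.77 -0.    0.9  -0.37] w 0.286 F [-0.3 -0.3  3.7]
mm [0.2 0.7 0.6] rot [ 0.001  0.    -0.   ]
time: 20.38
tool_pos: [0.6373, -0.2169, 0.126]
tcp_rot: [-2.219, -2.219, 0.003]
wrist_force: [0.3, 0.3, -1.7]
width: 0.284
t 20.375 pos [ 0.6373 -0.2169  0.126 ] q [-0.37  0.34  1.7   0.    1.1  -0.37] w 0.284 F [ 0.3  0.3 -1.7]
mm [ 196.4 -120.3    6.8] rot [-0.004 -0.001  0.04 ]
```

View pics/a11.png

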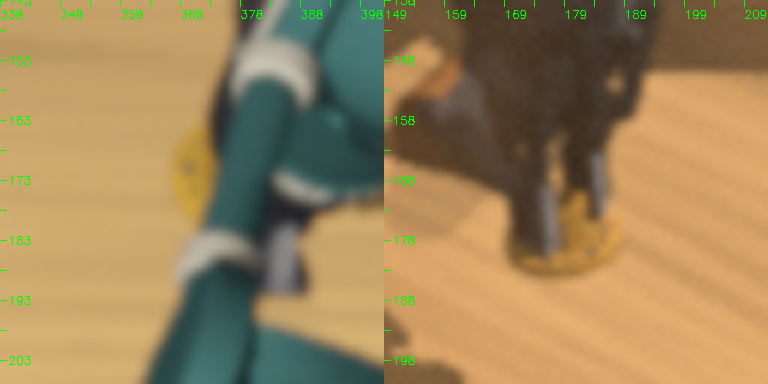

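```bash
python3 -m crank '40 -25 0 0 0 0 230; 90 -55 0 0 0 0 230; 140 -87 0 0 0 0.02 230; 180 -112 0 0 0 0.03 230; 197 -122 0 0 0 0.04 230; 197 -122 0 0 0 0.04 230; 197 -122 35 0 0 0.04 230; 197 -122 40 0 0 0.04 230; 197 -122 40 0 0 0.04 230; 197 -122 40 0 0 0.04 230' 40; python3 -c "
from h import *
d((.5172,-.0207,.0786,-.04),(.5172,-.0207,.059,-.04))
t=cam('top');s=cam('scene')
cv2.imwrite('pics/a12.png',np.hstack([crop(t,300,217,32,6),crop(s,261,195,32,6)]))"
```

```text
time: 21.72
tool_pos: [0.5181, -0.0211, 0.0893]
tcp_rot: [2.265, 2.175, 0.002]
wrist_force: [0.1, 0.6, -1.3]
width: 0.284
t 21.725 pos [ 0.5181 -0.0211  0.0893] q [-0.09  0.1   2.07 -0.    0.96 -0.05] w 0.284 F [ 0.1  0.6 -1.3]
mm [ 0.3 -1.  10.7] rot [ 0.002  0.    -0.001]
mm [ 0.3 -1.  30.3] rot [ 0.002  0.    -0.001]
```

View pics/a12.png

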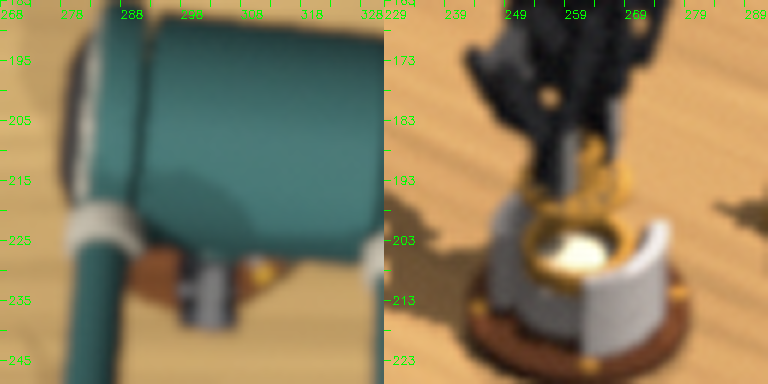

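```bash
python3 -m crank '0 -1 10 0 0 0 230; 0 -1 18 0 0 0 230; 0 -1 24 0 0 0 230; 0 -1 28 0 0 0 230; 0 -1 29 0 0 0 230; 0 -1 29 0 0 0 230; 0 -1 29 0 0 0 230' 40; python3 -c "
from h import *
d((.5172,-.0207,.0586,-.04))"
```

```text
time: 22.7
tool_pos: [0.5163, -0.0205, 0.0596]
tcp_rot: [2.265, 2.176, 0.001]
wrist_force: [1.0, -0.3, -1.6]
width: 0.282
t 22.7 pos [ 0.5163 -0.0205  0.0596] q [-0.09  0.14  2.1   0.    0.9  -0.05] w 0.282 F [ 1.  -0.3 -1.6]
mm [-0.1  0.9  1. ] rot [0.001 0.    0.   ]
```

```bash
python3 -m crank '0 1 1 0 0 0 230; 0 1 1.5 0 0 0 230; 0 1 1.5 0 0 0 230; 0 1 1.5 0 0 0 200; 0 1 1.5 0 0 0 160; 0 1 1.5 0 0 0 120; 0 1 1.5 0 0 0 60; 0 1 1.5 0 0 0 0; 0 1 1.5 0 0 0 0; 0 1 1.5 0 0 0 0; 0 1 1.5 0 0 0 0; 0 1 -30 0 0 0 0; 0 1 -70 0 0 0 0; 0 1 -100 0 0 0 0; 0 1 -100 0 0 0 0; 0 1 -100 0 0 0 0'; python3 -c "
from h import *
d((.600,.222,.15,.065))
t=cam('top');s=cam('scene')
cv2.imwrite('pics/a13.png',np.hstack([crop(t,216,187,32,6),crop(s,261,205,32,6)]))
cv2.imwrite('pics/a14.png',np.hstack([crop(t,216,187,16,12),crop(s,316,264,16,12)]))"
```

```text
time: 24.7
tool_pos: [0.5164, -0.0205, 0.1585]
tcp_rot: [-2.265, -2.176, 0.001]
wrist_force: [-0.6, -0.1, -0.8]
width: 1.001
t 24.7 pos [ 0.5164 -0.0205  0.1585] q [-0.09  0.02  2.02 -0.    1.1  -0.05] w 1.001 F [-0.6 -0.1 -0.8]
mm [245.7  73.8   8.4] rot [-0.001 -0.    -0.105]
```

View pics/a13.png

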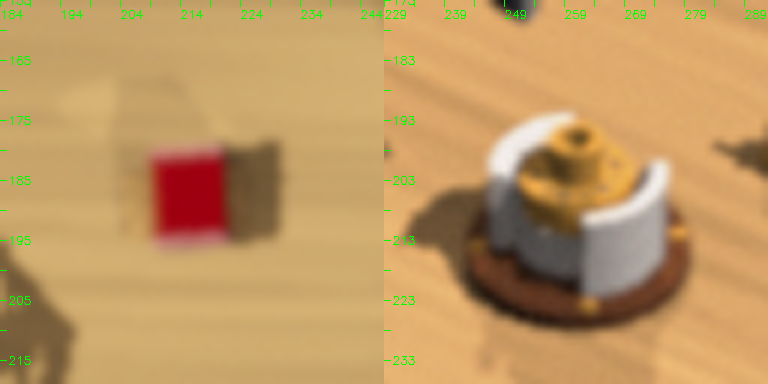

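View pics/a14.png

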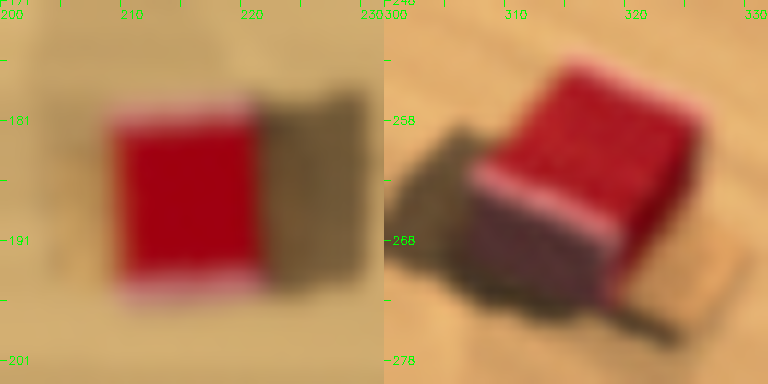

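```bash
python3 -m crank '45 14 0 0 0 0 0; 95 29 0 0 0 -0.03 0; 145 44 0 0 0 -0.06 0; 195 59 0 0 0 -0.09 0; 246 74 20 0 0 -0.112 0; 246 74 70 0 0 -0.112 0; 246 74 100 0 0 -0.112 0; 246 74 100 0 0 -0.112 0; 246 74 100 0 0 -0.112 0; 246 74 100 0 0 -0.112 0' 40; python3 -c "
from h import *
d((.600,.222,.05,.072),(.600,.222,.003,.072))
t=cam('top');s=cam('scene')
cv2.imwrite('pics/a15.png',np.hstack([crop(t,216,187,32,6),crop(s,316,255,32,6)]))"
```

```text
time: 26.05
tool_pos: [0.6024, 0.2225, 0.0614]
tcp_rot: [2.139, 2.298, 0.005]
wrist_force: [0.3, 0.2, -0.0]
width: 1.0
t 26.05 pos [0.6024 0.2225 0.0614] q [ 0.32  0.35  1.83 -0.    0.96  0.24] w 1.0 F [ 0.3  0.2 -0. ]
mm [-0.3 -2.4 11.3] rot [ 0.003 -0.001 -0.   ]
mm [-0.4 -2.6 58.3] rot [ 0.003 -0.001 -0.   ]
```

View pics/a15.png

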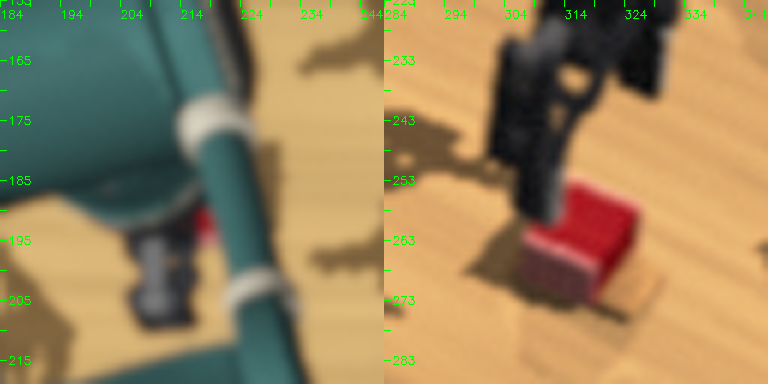

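```bash
python3 -m crank '0 -2 25 0 0 0 0; 0 -2 45 0 0 0 0; 0 -2 56 0 0 0 0; 0 -2 56 0 0 0 0; 0 -2 56 0 0 0 0' 40; python3 -c "
from h import *
d((.600,.222,.003,.072))
t=cam('top');s=cam('scene')
cv2.imwrite('pics/a16.png',np.hstack([crop(t,216,187,32,6),crop(s,316,255,32,6)]))"
```

```text
time: 26.78
tool_pos: [0.5994, 0.2223, 0.0038]
tcp_rot: [2.14, 2.3, 0.001]
wrist_force: [-0.1, -0.5, 0.3]
width: 0.999
t 26.775 pos [0.5994 0.2223 0.0038] q [ 0.32  0.42  1.86 -0.    0.86  0.24] w 0.999 F [-0.1 -0.5  0.3]
mm [-0.3  0.6  0.8] rot [ 0.001 -0.    -0.   ]
```

View pics/a16.png

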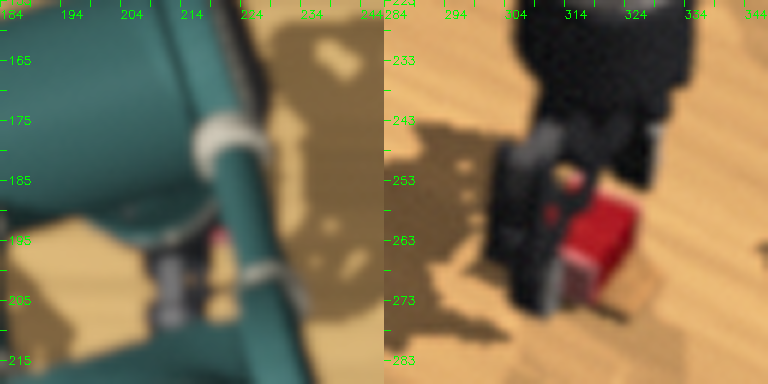

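```bash
python3 -m crank '0 0 0 0 0 0 50; 0 0 0 0 0 0 100; 0 0 0 0 0 0 130; 0 0 0 0 0 0 170; 0 0 0 0 0 0 170; 0 0 0 0 0 0 170; 0 0 0 0 0 0 170; 0 0 0 0 0 0 170' 40; python3 -c "
from h import *
d((.600,.222,.003,.072))
t=cam('top');s=cam('scene')
cv2.imwrite('pics/a17.png',np.hstack([crop(t,216,187,32,6),crop(s,316,255,32,6)]))"
```

```text
time: 27.88
tool_pos: [0.5992, 0.2223, 0.0038]
tcp_rot: [2.14, 2.3, 0.001]
wrist_force: [0.0, 0.2, 4.4]
width: 0.534
t 27.875 pos [0.5992 0.2223 0.0038] q [ 0.32  0.42  1.86 -0.    0.86  0.24] w 0.534 F [0.  0.2 4.4]
mm [-0.3  0.7  0.8] rot [ 0.001 -0.     0.   ]
```

View pics/a17.png

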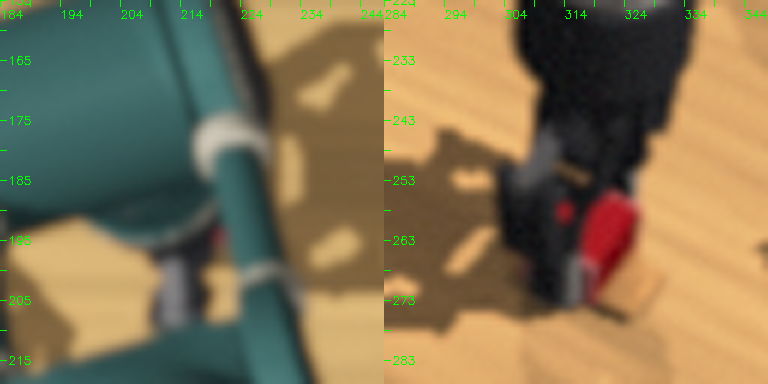

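```bash
python3 -m crank '0 0 -10 0 0 0 170; 0 0 -30 0 0 0 170; 0 0 -70 0 0 0 170; 0 0 -120 0 0 0 170; 0 0 -150 0 0 0 170; 0 0 -150 0 0 0 170; 0 0 -150 0 0 0 170; 0 0 -150 0 0 0 170' 40; python3 -c "
from h import *
d((.5172,-.0207,.15,.072),(.5172,-.0207,.11,.072))
t=cam('top');s=cam('scene')
cv2.imwrite('pics/a18.png',np.hstack([crop(t,216,187,32,6),crop(s,316,210,32,6)]))"
```

```text
time: 28.98
tool_pos: [0.5973, 0.2216, 0.151]
tcp_rot: [-2.139, -2.299, 0.005]
wrist_force: [-1.4, -0.3, -0.9]
width: 0.534
t 28.975 pos [0.5973 0.2216 0.151 ] q [ 0.32  0.26  1.77 -0.    1.12  0.24] w 0.534 F [-1.4 -0.3 -0.9]
mm [-235.9  -97.3    1.6] rot [-0.004  0.001 -0.   ]
mm [-235.9  -97.1   41.6] rot [-0.004  0.001 -0.   ]
```

View pics/a18.png

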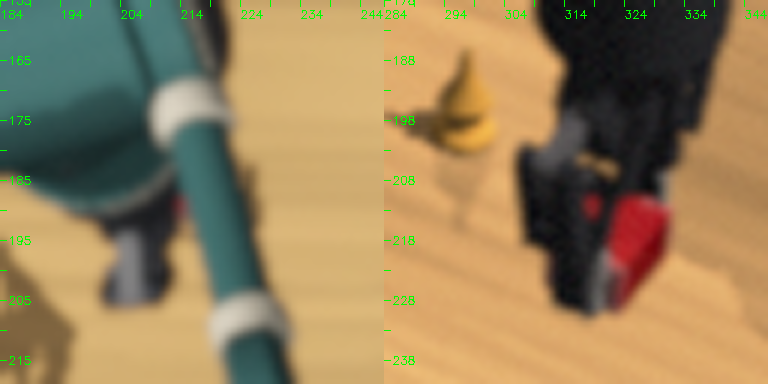

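```bash
python3 -m crank '-30 -13 0 0 0 0 170; -75 -32 0 0 0 0 170; -120 -51 0 0 0 0 170; -165 -70 0 0 0 0 170; -205 -87 0 0 0 0 170; -230 -97 0 0 0 0 170; -236 -99 0 0 0 0 170; -236 -99 15 0 0 0 170; -236 -99 30 0 0 0 170; -236 -99 42 0 0 0 170; -236 -99 42 0 0 0 170; -236 -99 42 0 0 0 170; -236 -99 42 0 0 0 170; -236 -99 42 0 0 0 170; -236 -99 42 0 0 0 170; -236 -99 42 0 0 0 170' 40; python3 -c "
from h import *
d((.5172,-.0207,.11,.072))
t=cam('top');s=cam('scene')
print(proj(s,[.5172,-.0207,.075]),proj(s,[.5172,-.0207,.138]))
cv2.imwrite('pics/a19.png',np.hstack([crop(t,300,217,32,6),crop(s,261,190,32,6)]))"
```

```text
time: 31.08
tool_pos: [0.5171, -0.0204, 0.1115]
tcp_rot: [2.14, 2.3, 0.0]
wrist_force: [0.1, 0.9, -0.8]
width: 0.531
t 31.075 pos [ 0.5171 -0.0204  0.1115] q [-0.09  0.08  2.06  0.    1.01 -0.16] w 0.531 F [ 0.1  0.9 -0.8]
mm [-0.3  0.1  1.5] rot [ 0.  0. -0.]
[261.406025   195.43200859] [261.49601573 177.27759617]
```

View pics/a19.png

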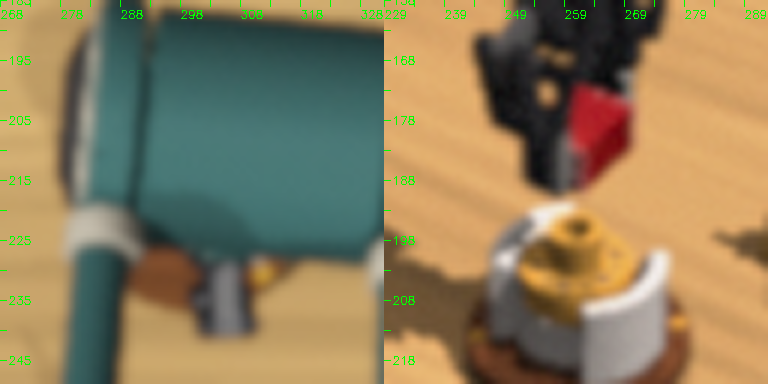

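```bash
python3 -c "
from h import *
s=cam('scene');c,n=np.cos(.072),np.sin(.072)
for a in(1,-1):
  for b in (1,-1):
    x,y=.023*a,.017*b
    for z in (.115,.139): print(a,b,z,((proj(s,[.5172+c*x-n*y,-.0207+n*x+c*y,z])-[229,158]+.42)*6+[384,0]).round())
print(all(abs(read_state()['joint_vel'])<.01),read_state()['tool_pos'])"
```

```text
1 1 0.115 [585. 196.]
1 1 0.139 [585. 154.]
1 -1 0.115 [523. 171.]
1 -1 0.139 [523. 129.]
-1 1 0.115 [639. 146.]
-1 1 0.139 [640. 104.]
-1 -1 0.115 [578. 122.]
-1 -1 0.139 [578.  80.]
True [ 0.51701276 -0.02042405  0.11129639]
```

```bash
python3 -c "
from h import *
d(); print(job.finish_job())"
```

```text
t 31.225 pos [ 0.517  -0.0204  0.1113] q [-0.09  0.08  2.06 -0.    1.01 -0.16] w 0.532 F [-0.  -0.2 -0.5]
the job is handed in; nothing more can be done
None
```

The light unit is stacked in the cup (puck, spacer ring, then disc), and the arm finished holding the ruby proof above the disc's collar. I handed the job in at 31.2 s of the 72 s allowed; it reported no verdict.

**Stack:** each part was released before I fetched the next. The scene pictures show each one seated flat. The collar mouth appears at pixel (261.1, 195.4), against (261.4, 195.4) expected for a full stack on the cup's axis.

**Proof:** I gripped it across its two ground ends. The opening read about 45 mm for the 46 mm length, and no finger showed on a polished face in the scene view. The arm hid most of it from the top camera.

**Final hold:** the tool is level and still, on the cup's axis to within about 1 mm. The proof's underside is about 40 mm above the collar, with clear space below it in the picture.

**Disagreements:**
- The proof's corners sat about 1 pixel from where I expected them, roughly 3 mm sideways at most, against the 9 mm allowed.
- The two cameras differed by up to 4 mm on the starting positions, so I used averages.

I saw no sign of touching a bystander, but I did not re-measure them at the end.

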